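Make the desk lamp dead before a new bulb goes in

TASK

The lamp needs a new bulb, so make it dead first, pressing lightly with the fingertips and in this order: press down the square key on the lamp's foot, then press down the key at the end of the power unit nearer the lamp (leave the key at its other end standing up), and last touch the round steel disc on the lamp's foot and let go of it, to prove that nothing comes on. The keys stay down when pressed; pick nothing up and leave the other things on the desk where they are.

Things in the scene. Friction and masses are not known exactly. Their poses are not given: they have to be found in the camera images.
- lamp: grey gooseneck desk lamp, bulb socket empty, fixed to the desk. Origin under the centre of its foot, a slab 180 (x) by 180 (y) by 22 mm. On the foot, nearer the robot: the key at (-55, +43) mm, the disc at (-55, -43) mm. The neck (12 mm thick) rises at x = +70 mm, leaning to +x, up to 520 mm; the shade hangs from z = 520 down to 385 mm, x = +65 to +200 mm. It stands left or right of the power unit.
- lamp_key_top (a point): 26 mm square flat-topped black push key, standing 16 mm proud of the lamp's foot (top at z = 38 mm); this point is the centre of its top face (it sinks with the key). Its springy cap first gives 1.3 mm (1.8 N per mm); at 2.5 N the key sinks and latches 6 mm lower, then only the cap gives, 5.5 mm more, to 12 N.
- lamp_key (a joint): travel of the lamp's key: 0 = standing up (on; it may start up to 0.001 down), grows downwards in m, end stop at 0.006 (the cap's own give not counted); switched off beyond 0.004. It does not spring back.
- lamp_disc_top (a point): round flat steel touch disc, 36 mm across, standing 12 mm proud of the lamp's foot (top at z = 34 mm); this point is the centre of its top face. It is sprung: it gives way downwards at about 0.5 N plus 1.5 N per mm, and comes back up when let go.
- lamp_disc (a joint): how far the disc is pushed down, in m: 0 = untouched, end stop at 0.009; counts as touched beyond 0.0007.
- power_unit: low white power unit fixed to the desk, 74 (x) by 254 (y) by 40 mm high, with two sockets in its top and a key near each end, at y = +90 and -90 mm in its frame. Origin at its underside centre, y along its length. The lamp stands beyond one of its ends.
- outlet_key_left_top (a point): 26 mm square flat-topped grey push key, standing 16 mm proud of the power unit (top at z = 56 mm); this point is the centre of its top face (it sinks with the key). Its springy cap first gives 1.3 mm (1.8 N per mm); at 2.5 N the key sinks and latches 6 mm lower, then only the cap gives, 5.5 mm more, to 12 N. It is at the unit's +y end (the robot's left): the one nearer the lamp when the lamp is on the unit's +y side.
- outlet_key_left (a joint): travel of the key at the unit's +y end: 0 = standing up (on; it may start up to 0.001 down), grows downwards in m, end stop at 0.006 (the cap's own give not counted); switched off beyond 0.004. It does not spring back.
- outlet_key_right_top (a point): 26 mm square flat-topped grey push key, standing 16 mm proud of the power unit (top at z = 56 mm); this point is the centre of its top face (it sinks with the key). Its springy cap first gives 1.3 mm (1.8 N per mm); at 2.5 N the key sinks and latches 6 mm lower, then only the cap gives, 5.5 mm more, to 12 N. It is at the unit's -y end (the robot's right): the one nearer the lamp when the lamp is on the unit's -y side.
- outlet_key_right (a joint): travel of the key at the unit's -y end: 0 = standing up (on; it may start up to 0.001 down), grows downwards in m, end stop at 0.006 (the cap's own give not counted); switched off beyond 0.004. It does not spring back.
- mug: white ceramic coffee mug, 82 mm across, 92 mm high, handle at its +y; origin under its centre. Loose.
- owl: glazed brown ceramic owl, 70 mm across, 116 mm high; origin under its centre. Loose.
- clip: large steel bulldog clip lying flat, 75 mm wide along its own x, about 95 mm long along its y, 33 mm high; origin on the desk under its jaw plates. Loose.
- apple: clear acrylic apple block, 64 mm across, 72 mm high; origin under its centre. Loose.
- bulb: spare frosted bulb standing cap down in a 62 mm square cardboard holder 30 mm high, 112 mm high in all; origin under its centre. Loose.
- stapler: black stapler, 35 by 150 (along its y) by 58 mm high; origin under its centre. Loose.
- pen_pot: dark round pot of pens, 76 mm across, 152 mm high with the pens; origin under its centre. Loose.

How it is judged:
On the way, in this order (a step that is already met when the one before it is completed fails the run):
1. the lamp's key is pressed down by more than 4 mm (value of joint lamp_key above 0.004 m), for 0.1 s.
2. the power unit's key nearer the lamp is pressed down by more than 4 mm (((y of lamp in the frame of power_unit above 0 m and value of joint outlet_key_left above 0.004 m) or (y of lamp in the frame of power_unit below 0 m and value of joint outlet_key_right above 0.004 m))), for 0.1 s.
3. the steel disc on the lamp's foot is touched (it gives by more than 0.7 mm) (value of joint lamp_disc above 0.0007 m), for 0.04 s.
At the end, for the whole second after the job is handed in: The lamp's key and the power unit's key nearer the lamp are down by more than 4 mm, the unit's other key stands up (within 2 mm), the disc is let go (up within 0.4 mm), and every loose thing is within 20 mm of where it stood (value of joint lamp_key above 0.004 m and ((y of lamp in the frame of power_unit above 0 m and value of joint outlet_key_left above 0.004 m) or (y of lamp in the frame of power_unit below 0 m and value of joint outlet_key_right above 0.004 m)) and ((y of lamp in the frame of power_unit above 0 m and value of joint outlet_key_right below 0.002 m) or (y of lamp in the frame of power_unit below 0 m and value of joint outlet_key_left below 0.002 m)) and value of joint lamp_disc below 0.0004 m and distance of each of mug, owl, clip, apple, bulb, stapler, pen_pot from where it was at the start of the episode below 0.02 m); the robot touches nothing.
It fails at once if the power unit's key is pressed before the lamp's key is down (((y of lamp in the frame of power_unit above 0 m and value of joint outlet_key_left above 0.0025 m) or (y of lamp in the frame of power_unit below 0 m and value of joint outlet_key_right above 0.0025 m)) and value of joint lamp_key below 0.004 m).
It fails at once if the disc is touched before both keys are down (value of joint lamp_disc above 0.0007 m and (value of joint lamp_key below 0.004 m or ((y of lamp in the frame of power_unit above 0 m and value of joint outlet_key_left below 0.004 m) or (y of lamp in the frame of power_unit below 0 m and value of joint outlet_key_right below 0.004 m)))).
It fails at once if the power unit's key farther from the lamp is pressed ((y of lamp in the frame of power_unit above 0 m and value of joint outlet_key_right above 0.0025 m) or (y of lamp in the frame of power_unit below 0 m and value of joint outlet_key_left above 0.0025 m)).
It fails at once if the lamp or the power unit is pressed harder than 25 N (contact force between any of the arm, the fingers and lamp above 25 N or contact force between any of the arm, the fingers and power_unit above 25 N).
It fails at once if a loose thing on the desk is moved by more than 20 mm, or lifted (distance of any of mug, owl, clip, apple, bulb, stapler, pen_pot from where it was at the start of the episode above 0.02 m).
It also fails if it takes over 51 s, if anything falls off the work surface, if the arm or the gripper's body presses on something with over 40 N, if the wrist force passes 120 N, or if a joint passes its speed limit or range.

ROBOT

A 6-joint arm with a two-finger parallel gripper is mounted at the origin on the work surface. World frame = base frame: x ahead of the robot, y to its left, z up, the work surface at z = 0. Lengths are in m, angles in rad, forces in N, time in s.
With the tool pointing down it reaches from about 0.35 to 1 m from the base axis. Payload 7.1 kg.
Tool frame: the origin (TCP) lies between the finger pads; the fingertips stand 22 mm ahead of it and the grasp point (between the pads) lies 3 mm ahead of it; z points along the fingers, y is the line along which they close (so a half turn about z gives the same grasp; the last joint's range is limited). The gripper opens to 85 mm and grips with 20 to 120 N. Pads are 22 mm wide; open, the fingers measure 114 mm over their backs; the gripper's body (76 mm by 85 mm) begins 54 mm behind the grasp point. The pads swing forward as they close: fully open they stand 13 mm farther back than shut.
Start: joints at [-1.281, 0.423, 1.63, -0, 1.089, -0.019], TCP at [0.19, -0.595, 0.253] pointing down, gripper open.
Joint ranges: [-3, 3], [-0.9, 2.11], [0.09, 2.58], [-1.31, 4.45], [0.11, 2.69], [-2.54, 2.54]. Speed limits (rad/s): [2.39, 2.39, 3.01, 3.14, 3.14, 3.14].

INTERFACE

Orientations are given as a rotation vector (axis times angle).
In Python, from rig import manip gives the robot as it stands. The module is installed in compiled form; this text tells all that it offers. Calls block until the motion is done:
- manip.move_to(position, orientation): joint-space move of the TCP to a pose.
- manip.servo_line(position, orientation=None, rate=0.15): straight line of the TCP; orientation=None keeps the orientation; rate is the mean speed in m/s.
- manip.set_joints(angles): joint-space move.
- manip.command_gripper(opening, f_grip=None): finger opening in m; f_grip is the grip in N (None keeps the last); returns when the fingers have stopped.
- manip.hold(seconds).
- manip.solve_ik(position, orientation): joint angles nearest the present ones, or None.
- manip.camera(name): name is "scene" or "top"; returns a dict with "image" (480x640x3 uint8, red, green, blue), "fx", "fy", "cx", "cy" (pixels), "cam_to_world" (4x4, takes a point from camera to world coordinates). Camera axes: x right, y down, z forward; pixel columns grow to the right and rows downward; lengths in m; the calibration is good to about 2 mm. A picture is of the moment at which its call begins. There is no depth.
A pose or a line that the arm cannot do raises manip.IKError and nothing moves.
- manip.sign_off(): hands the job in; it is judged then, once.
Readings, each from a call of its own:
- manip.get_time(): time.
- manip.get_joint_positions(): joint angles.
- manip.get_joint_vel(): joint speeds.
- manip.get_tau(): joint torques, N m.
- manip.get_position(): TCP position.
- manip.get_ee_rot(): TCP orientation.
- manip.get_contact_force(): force on the tool from outside, world axes, zero at the start.
- manip.get_torque(): the same for the moment, N m.
- manip.get_width(): finger opening in m.
- manip.get_grip_force(): force on a finger pad.
Only numpy, scipy, OpenCV 4.12 (cv2) and the standard library are available. Lean on these libraries where they do the work, as an engineer would, in place of code of your own. Each camera call takes 0.05 s, during which the arm holds its last target. There are 200 camera calls.

## Working session

There is one attempt and no reset: what is moved stays moved. The work goes in short steps, each a Python script; the robot and the scene stay as the last script left them, time stands still between calls to the robot, and variables do not carry over. Pictures are saved under pics/ and viewed, at most 10 in all, crops included, and the job is handed in when it is done.

```bash
mkdir -p pics; python3 - <<'E'
from rig import manip
import cv2,numpy as np
for n in("top","scene"):
    c=manip.camera(n);cv2.imwrite(f"pics/{n}0.png",c["image"][:,:,::-1]);np.save(f"{n}0.npy",c,allow_pickle=True)
    print(n,c["fx"],c["fy"],c["cx"],c["cy"],np.round(c["cam_to_world"],3).tolist())
print(manip.get_ee_rot(),manip.get_time())
E
```

```text
top 496.1491311459047 496.1491311459047 320.69226765168446 243.69960825785827 [[0.014, -0.999, 0.037, 0.474], [-1.0, -0.014, 0.01, -0.022], [-0.009, -0.037, -0.999, 1.448], [0.0, 0.0, 0.0, 1.0]]
scene 492.818143350441 492.818143350441 316.83814280172874 239.45517126610062 [[-0.249, 0.606, -0.755, 1.695], [0.968, 0.167, -0.185, 0.275], [0.014, -0.778, -0.629, 1.046], [0.0, 0.0, 0.0, 1.0]]
[-3.10288664e+00 -4.82935751e-01  2.91557704e-04] 0.1
```

View pics/top0.png

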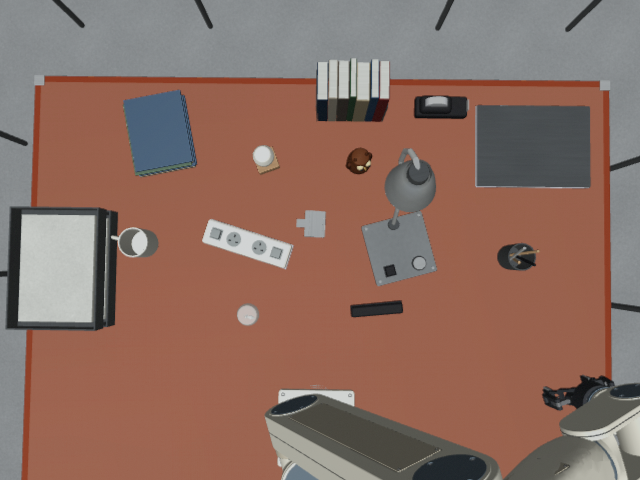

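View pics/scene0.png

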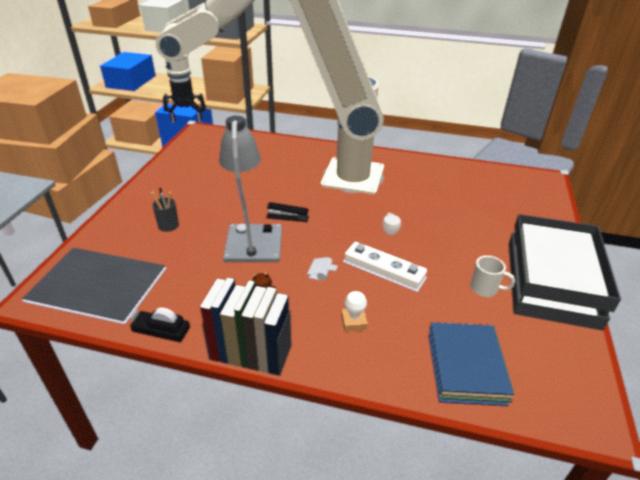

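The top view shows the lamp right of the power unit (−y side). The lamp key is at about (390,271), the disc at (419,263), and the unit's near key at (276,253), with its other key at (216,234).

```bash
cat > h.py <<'E'
import numpy as np,cv2
def ray(c,u,v,z):
    T=c["cam_to_world"];d=T[:3,:3]@np.array([(u-c["cx"])/c["fx"],(v-c["cy"])/c["fy"],1])
    return (T[:3,3]+d*(z-T[2,3])/d[2])
def blob(mask,u,v,r):
    m=np.zeros(mask.shape,np.uint8);m[v-r:v+r+1,u-r:u+r+1]=mask[v-r:v+r+1,u-r:u+r+1]
    n,l,s,ce=cv2.connectedComponentsWithStats(m)
    i=1+np.argmax(s[1:,4]);return ce[i],s[i]
E
python3 - <<'E'
from h import *
c=np.load("top0.npy",allow_pickle=True).item();im=c["image"].astype(int);g=im.mean(2);sat=im.max(2)-im.min(2)
print("gray lamp row271",g[271,375:440:3].astype(int),"row263 unit",g[253,262:292].astype(int))
p={}
for n,m,u,v,r,z in [("key",g<60,390,271,9,.038),("disc",(g>145)&(sat<40),419,263,11,.034),("oR",(g<190)&(sat<40),276,253,8,.056),("oL",(g<190)&(sat<40),216,234,8,.056)]:
    ce,s=blob(m.astype(np.uint8),u,v,r);p[n]=ray(c,*ce,z);print(n,ce,s,p[n].round(4))
print("key-disc",np.linalg.norm((p["key"]-p["disc"])[:2]),"oL-oR",np.linalg.norm((p["oL"]-p["oR"])[:2]))
# foot and unit contours
for n,m,roi,z in [("foot",(sat<30)&(g>60),(205,290,355,440),.022),("unit",(sat<30)&(g>90),(210,275,195,300),.04)]:
    q=np.zeros(g.shape,np.uint8);a,b,e,f=roi;q[a:b,e:f]=m[a:b,e:f]
    k=max(cv2.findContours(q,0,1)[0],key=cv2.contourArea)
    W=np.array([ray(c,*x[0],z)[:2] for x in k],np.float32);print(n,cv2.minAreaRect(W))
x=im[215:295,190:450].astype(np.uint8);cv2.imwrite("pics/crop.png",cv2.resize(x[:,:,::-1],None,fx=3,fy=3,interpolation=0))
E
```

```text
gray lamp row271 [129 128 128  93  42  43  40 114 125 122 124 123 123 124 122 125 125 126
 125 121 114 110] row263 unit [166 188 204 209 211 211 210 211 186 155 155 156 157 156 156 156 156 155
 108 144 187 207 210 210 211 206 198 135 172 131]
key [389.66037736 270.36792453] [384 265  12  12 106] [ 0.453  -0.2048  0.038 ]
disc [419.         262.60377358] [414 257  11  12 106] [ 0.4761 -0.2884  0.034 ]
oR [276.06976744 252.48062016] [270 246  13  14 129] [0.4989 0.1166 0.056 ]
oL [215.82089552 233.14925373] [209 227  14  14 134] [0.551  0.2872 0.056 ]
key-disc 0.08676550323194997 oL-oR 0.17844538607068414
foot ((0.5365742444992065, -0.23764361441135406), (0.21330836415290833, 0.2008320838212967), 15.529138565063477)
unit ((0.5248029232025146, 0.20048017799854279), (0.2532525956630707, 0.07208036631345749), 73.04620361328125)
```

View pics/crop.png

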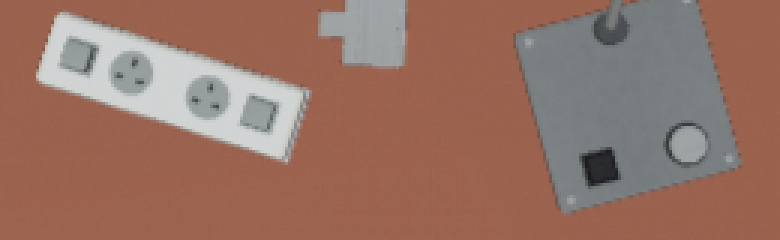

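Key–disc measures 86.8 mm (nominal 86) and key–key 178.4 mm (nominal 180), so the points are good. Pressing the lamp key next, watching the force.

```bash
cat > press.py <<'E'
from rig import manip
import numpy as np
from scipy.spatial.transform import Rotation as R
def rot(x,y): return (R.from_euler("z",np.arctan2(y,x)+np.pi/2)*R.from_euler("x",np.pi)).as_rotvec()
def press(x,y,top,fmax,depth,step=.001,up=.15):
    manip.move_to([x,y,up],rot(x,y))
    manip.servo_line([x,y,top+.022+.012],rate=.1); manip.hold(.2)
    f0=manip.get_contact_force()[2]; log=[]
    z=top+.022+.005
    while z>top+.022-depth:
        manip.servo_line([x,y,z],rate=.02); f=manip.get_contact_force()[2]-f0
        log.append((round(1e3*(manip.get_position()[2]-.022-top),1),round(f,1)))
        if f>fmax: break
        z-=step
    manip.hold(.15)
    print(log,manip.get_position().round(4),"t",manip.get_time())
    manip.servo_line([x,y,up],rate=.12)
E
python3 - <<'E'
from press import *
manip.command_gripper(0.0,20)
print(manip.get_width(),manip.get_time())
press(.453,-.2048,.038,6,.0115)
import cv2
cv2.imwrite("pics/s1.png",manip.camera("scene")["image"][210:310,200:440,::-1].repeat(3,0).repeat(3,1))
E
```

```text
-0.00019589036705935375 0.8667
[(np.float64(4.8), np.float64(-0.0)), (np.float64(4.0), np.float64(-0.3)), (np.float64(3.0), np.float64(0.9)), (np.float64(1.9), np.float64(0.1)), (np.float64(0.9), np.float64(-0.4)), (np.float64(-0.1), np.float64(0.4)), (np.float64(-1.0), np.float64(2.2)), (np.float64(-2.0), np.float64(2.7)), (np.float64(-3.0), np.float64(2.6)), (np.float64(-4.0), np.float64(2.3)), (np.float64(-5.0), np.float64(1.5)), (np.float64(-6.0), np.float64(1.7)), (np.float64(-7.0), np.float64(2.3)), (np.float64(-8.0), np.float64(3.3)), (np.float64(-8.9), np.float64(6.2))] [ 0.4531 -0.2048  0.0511] t 7.9083
```

View pics/s1.png

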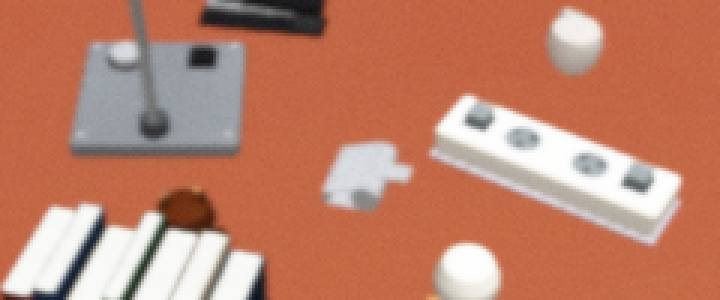

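The force profile is as specified: it yields at 2.5 N, travels 6 mm, then stiffens. The crop shows the lamp key, at about (203,57), now low, and the unit's keys still up at (480,115) and (637,178). Next is the unit's near key.

```bash
python3 - <<'E'
from press import *
press(.4989,.1166,.056,6,.0115)
E
```

```text
[(np.float64(4.8), np.float64(1.1)), (np.float64(4.0), np.float64(1.2)), (np.float64(2.9), np.float64(1.0)), (np.float64(1.9), np.float64(1.0)), (np.float64(0.9), np.float64(0.9)), (np.float64(-0.0), np.float64(0.6)), (np.float64(-0.9), np.float64(3.7)), (np.float64(-2.0), np.float64(3.2)), (np.float64(-3.0), np.float64(2.6)), (np.float64(-4.0), np.float64(3.1)), (np.float64(-5.0), np.float64(2.5)), (np.float64(-6.0), np.float64(3.1)), (np.float64(-7.0), np.float64(3.6)), (np.float64(-7.9), np.float64(4.0)), (np.float64(-8.9), np.float64(6.9))] [0.499  0.1166 0.0691] t 15.2667
```

The unit's near key latched with the same profile, so the disc is next. I'll press it gently, retreat clear, and look again.

```bash
python3 - <<'E'
from press import *
import cv2
press(.4761,-.2884,.034,4.5,.004)
manip.move_to([.3,-.4,.3],rot(.3,-.4)); manip.hold(.3)
print(manip.get_contact_force().round(1),manip.get_time())
cv2.imwrite("pics/s2.png",manip.camera("scene")["image"][210:310,200:440,::-1].repeat(3,0).repeat(3,1))
E
```

```text
[(np.float64(4.8), np.float64(-0.4)), (np.float64(4.0), np.float64(-0.3)), (np.float64(3.0), np.float64(-0.0)), (np.float64(1.9), np.float64(0.6)), (np.float64(0.9), np.float64(0.1)), (np.float64(0.0), np.float64(1.6)), (np.float64(-0.9), np.float64(2.2)), (np.float64(-1.9), np.float64(3.0)), (np.float64(-2.9), np.float64(5.8))] [ 0.4762 -0.2884  0.0531] t 21.4083
[-0.4 -0.4 -0.3] 23.675
```

View pics/s2.png

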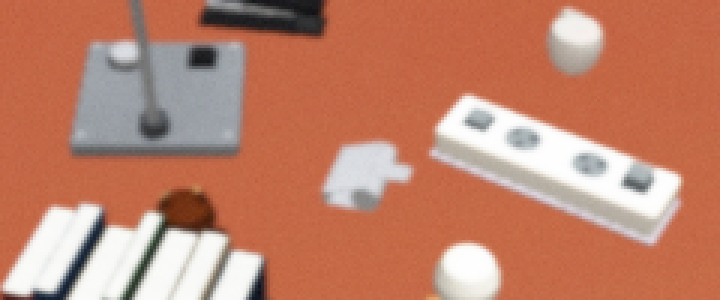

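The near key at (480,120) is now lower than in the last crop. The far key at (637,178) still stands, the disc at (124,55) is back up, and nothing in the crop has moved.

```bash
python3 -c "
from rig import manip
print(manip.sign_off())"
```

```text
the job is handed in; nothing more can be done
None
```

I pressed the lamp's key, then the power unit's key nearer the lamp, then touched the disc and let it go; the job was handed in after about 24 s of the 51 s allowed, and the verdict was not shown.

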